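# Seat the bench block in its holder and swing the keeper over it

### The job

Push the loose round steel bench block gently across the top of the wooden holder until it drops flat into the round recess, its top flush with the wood; only then push the brass keeper round on its pivot until its arm lies fully home over the block. Do it all by pushing and pressing with the fingers: never pinch, lift or carry the block, and leave every other thing where it is. Finish with the hand clear.

Things in the scene. Friction and masses are not known exactly. Their poses are not given: they have to be found in the camera images.
- holder: Fixed dark wooden holder, a flat board 170 (its x) x 310 (its y) x 24 mm high lying on the bench. Origin: centre of its underside, z up. Its place and its yaw (within 0.5 rad) vary. It never moves. A steel doming block and a small steel collar stand on it too, and are not part of the job.
- recess (a point): Centre of the mouth of the round flat-bottomed recess in the holder, level with the holder's top face (24 mm above the bench); axes as the holder's. Recess 60 mm in diameter, 12 mm deep, its floor lined with pale cork, 20 mm off the holder's middle towards its -x. The bench block lies on the top face 85 to 120 mm away, on the +y or the -y side of the holder.
- disc: The bench block (see disc_center). Origin: centre of its underside.
- disc_center (a point): Centre of the bench block, a loose plain steel disc 56 mm in diameter and 12 mm thick, about 0.22 kg, lying flat. The point is half-way up, 6 mm above its underside: 6 mm above the holder's top face at the start, 6 mm below it once seated (2 mm of play all round). It slides on the wood; friction varies.
- keeper (a joint): Angle (rad) of the brass keeper about its vertical pivot on the holder. 0: its arm points along the holder's -x, fully home over the recess, against a stop; it grows clockwise seen from above, so at 1.57 the arm points along the holder's +y, parked clear of the recess (starts 1.45 to 1.9, stop at 2.0). About 0.6 N at the post moves it and it stays where it is left.
- keeper_pivot (a point): The keeper's pivot at the height of the holder's top face, 75 mm from the recess centre along the holder's +x. Axes as the holder's.
- keeper_post (a point): Point on the axis of the keeper's upright round post (12 mm in diameter, brass), 50 mm out from the pivot, half-way up. The arm is a flat bar 60 mm long, 16 wide, 6 thick, its underside 3 mm and its top 9 mm above the holder's top face; the post rises from the arm to 37 mm above the holder's top face; this point is 23 mm above that face.
- dap_block: Steel doming block, a 45 mm cube with round hollows, standing on the holder on the other side of the recess from the bench block. Leave alone. Origin: centre of its underside.
- collar: Small steel collar, a ring 26 mm in diameter and 20 mm high, standing near a corner of the holder. Leave alone. Origin: centre of its underside.
- torch: Hand torch on a gas can, 66 mm in diameter, 200 mm tall, standing on the bench to the left. Leave alone. Origin: centre of its underside.
- tub: White plastic bowl, 110 mm in diameter, 50 mm high, on the bench to the left. Leave alone. Origin: centre of its underside.
- third_hand: Third-hand stand: round 72 mm iron foot with a wire arm, 98 mm tall, on the bench to the right. Leave alone. Origin: centre of its underside.
- pliers: Pliers with orange handles, 160 mm long, 12 mm high, lying on the bench to the right. Leave alone. Origin: on the bench under the joint.
There are look-alikes about, which are no part of the job. Leave any black or turquoise look-alike of the disc alone.

How it is judged:
By the outcome, as a careful person would: the job done as asked, in the order asked, and still so for the second after the job is handed in, with the robot touching nothing.
It also fails if it takes over 54 s, if anything falls off the work surface, if the arm or the gripper's body presses on something with over 40 N, if the wrist force passes 120 N, or if a joint passes its speed limit or range.

### The arm

A 6-joint arm with a two-finger parallel gripper is mounted at the origin on the work surface. World frame = base frame: x ahead of the robot, y to its left, z up, the work surface at z = 0. Lengths are in m, angles in rad, forces in N, time in s.
With the tool pointing down it reaches from about 0.35 to 0.975 m from the base axis. Payload 17.4 kg.
Tool frame: the origin (TCP) lies at the very end of the fingers, on their centre line; the grasp point (between the pads) lies behind it (r.hold_point_z is the z of the grasp point in the tool frame, in m); z points along the fingers, y is the line along which they close (so a half turn about z gives the same grasp; the last joint's range is limited). The gripper opens to 85 mm and grips with 20 to 120 N. Pads are 22 mm wide; open, the fingers measure 114 mm over their backs; the gripper's body (76 mm by 85 mm) begins 54 mm behind the grasp point. The pads swing forward as they close: fully open they stand 13 mm farther back than shut.
Start: joints at [1.127, 0.116, 1.442, -0, 1.584, -0.038], TCP at [0.266, 0.62, 0.231] pointing down, gripper open.
Joint ranges: [-2.83, 2.83], [-0.83, 2.19], [0.07, 2.5], [-1.14, 4.28], [0.01, 3], [-2.97, 2.97]. Speed limits (rad/s): [1.89, 1.89, 2.22, 3.14, 3.14, 3.14].

### API

Orientations are given as a unit quaternion [w, x, y, z].
In Python, from workcell import r, cams, order, finder gives the robot as it stands. The module is installed in compiled form; this text tells all that it offers.
- The arm moves only by the tool carry_out, never from a script. Its argument "increments" is text: rows parted by semicolons, each of 7 numbers parted by spaces: the shift along the tool's x, y, z in mm, then the turn, a rotation vector about the tool's x, y, z in degrees, then the gripper's target within -1 to 1 (shut at 1, half-way at 0, fully open at -1). A call has 1 to 5 rows; each row shifts and turns the commanded pose from where the row before left it, along the tool's axes as they then stand; what a row does not reach is not made up. A row lasts 1/10 s, in which the tool goes at most 50 mm and 8.59 degrees, less where a joint would pass 70% of its speed; a pose out of reach is approached as far as the arm can. A call with a gripper value outside its range is refused whole. The fingers move at their own pace and stop on an object; the grip force is fixed at half the most. Time passes only in rows, so rows that do not move let the fingers close. It gives the time, the measured TCP pose, the force, the opening and the grip force at its end, in the units of the state.
- r.get_state(): the state, without advancing time (a new reading comes with each control period).
- cams.camera(name): name is "scene" or "top"; returns the picture (384x512x3 uint8, red, green, blue); there is no depth.
- cams.calibration(name): a dict with "K" (3x3 intrinsics, pixels), "dist_coeffs" ([k1, k2, p1, p2, k3] as OpenCV has them; the pictures are not rectified), "xyz" and "orientation" of the camera in the world. Camera axes: x right, y down, z forward; pixel columns grow to the right and rows downward; lengths in m; the calibration is good to about 2 mm. A picture is of the moment at which its call begins. calibration takes no time and is no camera call.
- order.close_job(): hands the job in; it is judged then, once.
Trained networks look in the newest picture that a camera, given by its name, has taken for a name from the list of things; names that differ only in an ending like _2 or _b are one class to them, and where a whole thing is asked for, a point or a joint stands for the part that bears it (a point fixed in the world has none). Each returns a list of dicts, best first, with "score" (0 to 1); they miss things now and then, are a little off and sometimes report something else, mostly with a low value. They report only what shows in the picture. A call takes as long as a camera call. They do not tell look-alikes from the thing itself.
- finder.silhouettes(camera, target): "region" (384x512 bool, what is visible of it) and "uv" ([column, row] in pixels, amid what is visible of it).
The state is a dict: "time": time; "joint_pos": joint angles; "joint_vel": joint speeds; "joint_efforts": joint torques, N m; "tool_pos": TCP position; "orientation": TCP orientation; "wrist_force": force on the tool from outside, world axes, zero at the start; "ft_torque": the same for the moment, N m; "opening": finger opening in m; "finger_force": force on a finger pad.
Only numpy, scipy, OpenCV 4.12 (cv2) and the standard library are available. Lean on these libraries where they do the work, as an engineer would, in place of code of your own. Each camera call takes 0.05 s, during which the arm holds its last target. There are 200 camera calls.

## Working session

There is one attempt and no reset: what is moved stays moved. The work goes in short steps, Python scripts to look and compute and a tool call to move; the robot and the scene stay as the last step left them, time stands still between calls to the robot, and variables do not carry over. Pictures are saved under pics/ and viewed, at most 10 in all, crops included, and the job is handed in when it is done.

Besides the shell and the picture viewer there is one more tool, called as a command line: name --argument value ..., lists and objects as JSON in quotes. carry_out: Moves the arm, as the interface text tells. Its arguments: {"type":"object","properties":{"increments":{"type":"string"}},"required":["increments"]}

```bash
mkdir -p pics; cat > h.py <<'E'
import numpy as np, cv2
from scipy.spatial.transform import Rotation as R
from workcell import r, cams, order, finder
def cal(n):
    c=cams.calibration(n); q=c["orientation"]
    return np.array(c["K"],float),np.array(c["dist_coeffs"],float),np.array(c["xyz"],float),R.from_quat([q[1],q[2],q[3],q[0]]).as_matrix()
def ray(n,uv,z):
    K,d,p,M=cal(n)
    u=cv2.undistortPoints(np.array(uv,float).reshape(-1,1,2),K,d).reshape(-1,2)
    v=np.c_[u,np.ones(len(u))]@M.T
    return p+v*((z-p[2])/v[:,2])[:,None]
def proj(n,P):
    K,d,p,M=cal(n)
    return cv2.projectPoints(np.array(P,float).reshape(-1,3),cv2.Rodrigues(M.T)[0],-M.T@p,K,d)[0].reshape(-1,2)
def shot(n,f=None):
    im=cams.camera(n)
    if f: cv2.imwrite("pics/"+f,im[:,:,::-1])
    return im
E
python3 - <<'E'
from h import *
a=shot("scene"); b=shot("top")
cv2.imwrite("pics/top0.png",cv2.resize(b[:,:,::-1],(800,600)));cv2.imwrite("pics/scene0.png",a[:,:,::-1])
s=r.get_state();print(s["tool_pos"],s["orientation"],r.hold_point_z,s["time"])
print(cal("top")[2],cal("scene")[2])
for n in ["holder","disc","keeper","dap_block","collar"]:
    for o in finder.silhouettes("top",n)[:3]:
        print(n,round(o["score"],2),o["uv"],o["region"].sum(),cv2.minAreaRect(np.argwhere(o["region"])[:,::-1].astype(np.float32)))
E
```

```text
[0.26637342 0.62001957 0.23062043] [-1.06937964e-04  2.01474452e-01  9.79493626e-01 -5.19352990e-04] -0.0187 0.1
[ 0.32157586 -0.00947604  1.29523539] [1.36686446 0.0121895  0.75161235]
holder 0.67 [267.0, 200.5] 4413 ((263.4999694824219, 200.99998474121094), (51.99999237060547, 94.99998474121094), 90.0)
disc 0.78 [188.8, 188.6] 221 ((191.25003051757812, 188.75003051757812), (15.55634880065918, 16.26345443725586), 45.0)
disc 0.74 [229.7, 248.0] 241 ((231.0, 247.0), (16.0, 16.0), 90.0)
disc 0.59 [191.8, 219.7] 214 ((193.1000213623047, 221.20001220703125), (15.652474403381348, 16.099689483642578), 63.43495178222656)
dap_block 0.64 [293.2, 201.9] 237 ((293.0000305175781, 203.50001525878906), (14.849241256713867, 16.26345443725586), 45.0)
collar 0.44 [301.9, 179.9] 43 ((303.0, 180.0), (8.0, 8.0), 90.0)
```

View pics/top0.png

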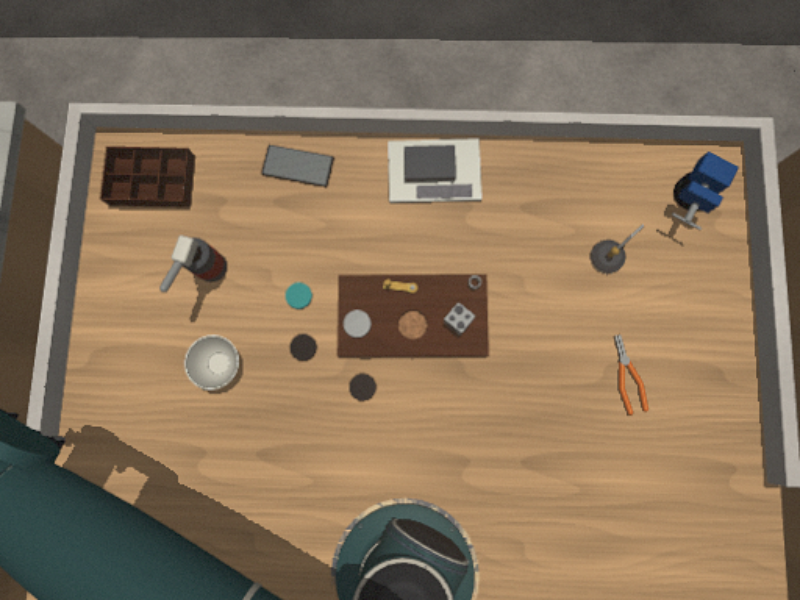

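View pics/scene0.png

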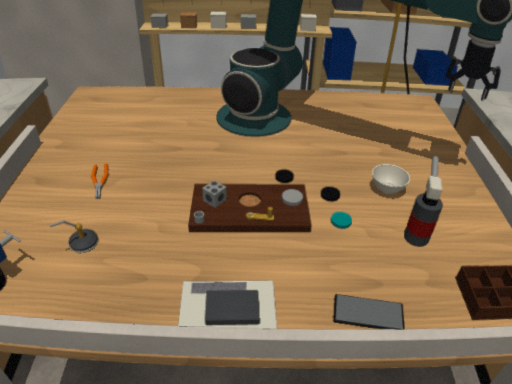

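The top view shows the steel disc at about (228,207) px, the cork recess at (264,208), and the keeper pivot at about (262,184) with its arm to the left. The doming block is right of the recess, and the holder yaw is close to 0. The black and turquoise discs on the bench are decoys.

```bash
cat > m.py <<'E'
from h import *
from scipy.ndimage import label
def meas(b,tag=None):
    f=b.astype(int); hsv=cv2.cvtColor(b,cv2.COLOR_RGB2HSV).astype(int)
    box=np.zeros(b.shape[:2],bool); box[165:240,205:320]=1
    def cc(m,near):
        L,n=label(m&box); best=None
        for i in range(1,n+1):
            p=np.argwhere(L==i)[:,::-1]
            if len(p)<12: continue
            d=np.linalg.norm(p.mean(0)-near)
            if best is None or d<best[0]: best=(d,p)
        return best[1] if best else None
    return cc,hsv,box
E
python3 - <<'E'
from m import *
b=shot("top"); cc,h,box=meas(b)
for (x,y) in [(228,207),(264,208),(250,183),(262,183),(240,215),(280,220)]: print((x,y),b[y,x],h[y,x])
w=cc(h[:,:,2]<110,(250,200))
rc=cv2.minAreaRect(w.astype(np.float32)); print(rc)
c=cv2.boxPoints(rc); print(ray("top",c,0.024).round(4))
d=cc((h[:,:,1]<60)&(h[:,:,2]>100),(228,207)); print("disc",d.mean(0),len(d),ray("top",d.mean(0),0.036))
k=cc((h[:,:,1]>80)&(h[:,:,2]>120),(264,208)); print("rec",k.mean(0),len(k),ray("top",[k.mean(0)],0.012))
im=cv2.resize(b[170:235,210:318,::-1],None,fx=7,fy=7,interpolation=cv2.INTER_CUBIC);cv2.imwrite("pics/c1.png",im)
E
```

```text
(228, 207) [165 161 156] [ 17  14 165]
(264, 208) [145 111  79] [ 15 116 145]
(250, 183) [186 148  78] [ 19 148 186]
(262, 183) [182 161 108] [ 21 104 182]
(240, 215) [83 56 33] [ 14 154  83]
(280, 220) [86 60 43] [ 12 127  86]
((264.0, 202.5), (96.0, 53.0), 0.0)
[[ 0.4215  0.1466  0.024 ]
 [ 0.5942  0.1547  0.024 ]
 [ 0.6022 -0.1581  0.024 ]
 [ 0.4298 -0.159   0.024 ]]
disc [228.19140625 206.671875  ] 256 [[0.49266642 0.10952446 0.036     ]]
rec [263.624 207.684] 250 [[ 0.4956788  -0.00336255  0.012     ]]
```

View pics/c1.png

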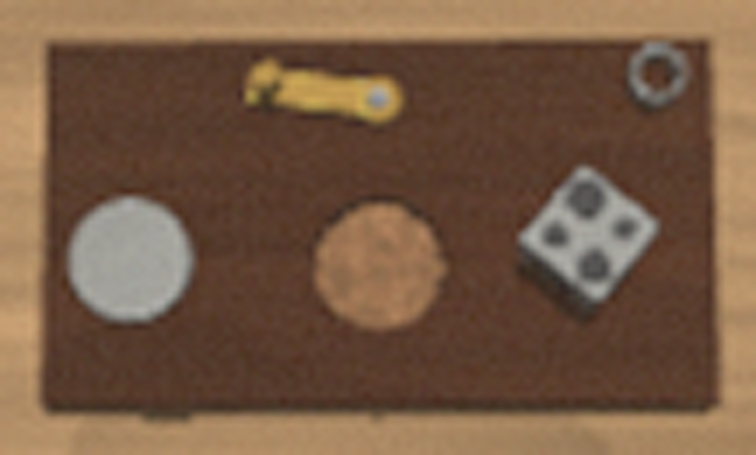

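```bash
python3 - <<'E'
from m import *
b=cams.camera("top"); cc,h,box=meas(b)
P=lambda u,v,z:ray("top",[(210+(u+.5)/7-.5,170+(v+.5)/7-.5)],z)[0]
piv=P(378,97,.035); print("pivot",piv.round(4)); print("cork top rim",P(379,265,.024).round(4), "post/arm end",P(262,85,.045).round(4))
for n,c in [("TL",(48,43)),("TR",(709,41)),("BR",(716,403)),("BL",(44,403))]: print(n,P(*c,.024).round(4))
# edge fits at subpixel of wood mask
g=cv2.cvtColor(b,cv2.COLOR_RGB2GRAY).astype(float)
def edge_v(cols,r0,r1):
    out=[]
    for c in cols:
        p=g[r0:r1,c]; gr=abs(np.diff(p)); out.append((c,r0+.5+(gr*np.arange(len(gr))).sum()/gr.sum()))
    return ray("top",out,.024)
for r0,r1 in [(172,180),(224,232)]:
    e=edge_v(range(222,308,4),r0,r1); f=np.polyfit(e[:,1],e[:,0],1); print("edge slope",f, "res",np.std(e[:,0]-np.polyval(f,e[:,1])))
s=r.get_state();q=s["orientation"];M=R.from_quat([q[1],q[2],q[3],q[0]]).as_matrix();print(M.round(3))
E
```

```text
pivot [ 0.5713 -0.0012  0.035 ]
cork top rim [ 0.4949 -0.0037  0.024 ] post/arm end [0.5735 0.0518 0.045 ]
TL [0.5952 0.1534 0.024 ]
TR [ 0.604  -0.1544  0.024 ]
BR [ 0.4357 -0.1585  0.024 ]
BL [0.4274 0.1473 0.024 ]
edge slope [-0.02267836  0.60020209] res 0.0012348408941523794
edge slope [-0.03243515  0.42739638] res 0.0008233543017621426
[[-0.919  0.395 -0.   ]
 [ 0.395  0.919 -0.   ]
 [ 0.    -0.    -1.   ]]
```

carry_out --increments "0 0 0 0 0 8.2 0.3;0 0 0 0 0 8.2 0.3;0 0 0 0 0 8.2 0.3;0 0 0 0 0 8.2 0.3;0 0 0 0 0 8.2 0.3"

```text
time: 0.95
tool_pos: [0.2665, 0.6202, 0.2313]
orientation: [0.0, 0.534, 0.845, 0.0]
wrist_force: [0.3, 0.2, 0.5]
opening: 0.03
finger_force: 0.0
```

carry_out --increments "0 0 0 0 0 8.1 0.3;0 0 0 0 0 8 0.3;0 0 0 0 0 8 0.3;0 0 0 0 0 0 0.3"

```text
time: 1.35
tool_pos: [0.2665, 0.6202, 0.2313]
orientation: [-0.0, 0.698, 0.716, -0.0]
wrist_force: [-0.1, -0.0, 0.6]
opening: 0.03
finger_force: 0.0
```

```bash
cat > go.py <<'E'
import sys
from h import *
s=r.get_state();q=s["orientation"];M=R.from_quat([q[1],q[2],q[3],q[0]]).as_matrix()
t=np.array(eval(sys.argv[1]),float) if len(sys.argv)>1 else s["tool_pos"]
print("t",s["time"],"pos",np.round(s["tool_pos"],4),"yaw tool x",np.degrees(np.arctan2(M[1,0],M[0,0])).round(2),"tilt",M[2].round(3),"F",np.round(s["wrist_force"],1),"open",s["opening"],"shift mm",(M.T@(t-s["tool_pos"])*1e3).round(1),"j",np.round(s["joint_pos"],2))
E
python3 go.py "[.491,.168,.15]"
```

```text
t 1.35 pos [0.2665 0.6202 0.2313] yaw tool x 91.5 tilt [ 0. -0. -1.] F [-0.1 -0.   0.6] open 0.030045002579857413 shift mm [-457.9  212.6   81.3] j [1.13 0.12 1.44 0.   1.58 1.1 ]
```

carry_out --increments "-38 18 0 0 0 0 0.3;-38 18 0 0 0 0 0.3;-38 18 0 0 0 0 0.3;-38 18 0 0 0 0 0.3;-38 18 0 0 0 0 0.3"

```text
time: 1.85
tool_pos: [0.3623, 0.4313, 0.2314]
orientation: [0.0, 0.695, 0.719, 0.0]
wrist_force: [1.4, 1.2, -0.4]
opening: 0.0299
finger_force: 0.0
```

carry_out --increments "-38 18 8 0 0 0 0.3;-38 18 8 0 0 0 0.3;-38 18 8 0 0 0 0.3;-38 18 8 0 0 0 0.3;-38 18 8 0 0 0 0.3"

```text
time: 2.35
tool_pos: [0.4578, 0.2439, 0.1913]
orientation: [0.0, 0.695, 0.719, 0.0]
wrist_force: [-0.4, 0.4, 0.1]
opening: 0.0295
finger_force: 0.0
```

carry_out --increments "-38 16 20 0 0 0 0.3;-40 17 20 0 0 0 0.3;0 0 20 0 0 0 0.3;0 0 20 0 0 0 0.3;0 0 0 0 0 0 0.3"

```text
time: 2.85
tool_pos: [0.4915, 0.1678, 0.1088]
orientation: [-0.001, 0.696, 0.718, -0.002]
wrist_force: [-0.7, -0.1, 0.1]
opening: 0.0301
finger_force: 0.0
```

```bash
python3 go.py "[.4913,.168,.045]"; python3 - <<'E'
from h import *
a=shot("scene"); cv2.imwrite("pics/s2.png",cv2.resize(a[130:240,170:350,::-1],None,fx=4.4,fy=4.4,interpolation=cv2.INTER_CUBIC))
E
```

```text
t 2.85 pos [0.4915 0.1678 0.1088] yaw tool x 91.84 tilt [-0.001 -0.004 -1.   ] F [-0.7 -0.1  0.1] open 0.03008567475693425 shift mm [ 0.3 -0.  63.8] j [ 0.28 -0.16  1.92 -0.    1.39  0.25]
```

View pics/s2.png

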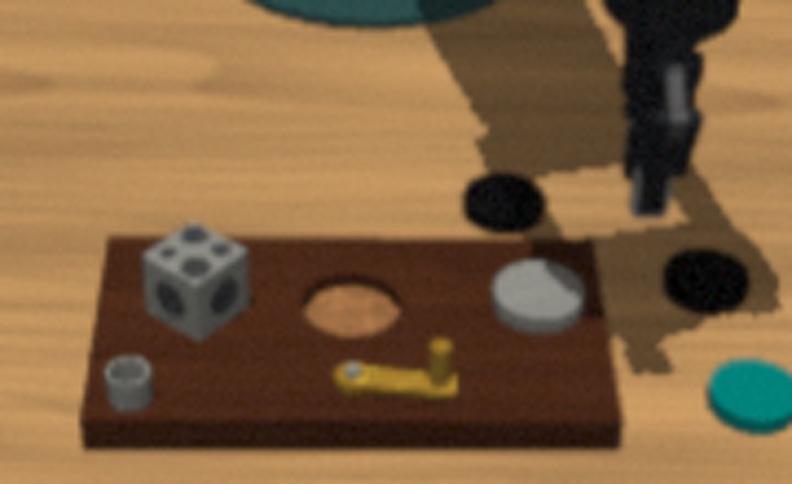

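carry_out --increments "0 0 30 0 0 -0.2 0.3;0 0 30 0 0 0 0.3;0 0 15 0 0 0 0.3;0 0 6 0 0 0 0.3;0 0 0 0 0 0 0.3"

```text
time: 3.4
tool_pos: [0.4928, 0.1687, 0.0308]
orientation: [0.0, 0.695, 0.719, 0.0]
wrist_force: [0.1, 0.6, -0.8]
opening: 0.0301
finger_force: 0.0
```

carry_out --increments "-6 0 0 0 0 0 0.3;-6 0 0 0 0 0 0.3;-6 0 0 0 0 0 0.3;-6 0 0 0 0 0 0.3;-6 0 0 0 0 0 0.3"

```text
time: 3.9
tool_pos: [0.4937, 0.138, 0.0306]
orientation: [-0.0, 0.696, 0.718, 0.0]
wrist_force: [-0.7, 1.9, 2.1]
opening: 0.0297
finger_force: 1.2
```

carry_out --increments "-6 0 0 0 0 0 0.3;-6 0 0 0 0 0 0.3;-6 0 0 0 0 0 0.3;-6 0 0 0 0 0 0.3;0 0 0 0 0 0 0.3"

```text
time: 4.4
tool_pos: [0.4944, 0.1138, 0.0303]
orientation: [0.0, 0.696, 0.718, -0.0]
wrist_force: [0.4, 0.3, 0.4]
opening: 0.0298
finger_force: 0.2
```

```bash
cat > d.py <<'E'
from m import *
b=shot("top"); cc,h,box=meas(b)
print(np.round([proj("top",[.4955,-.0036,.024])[0]],1))
cv2.imwrite("pics/c.png",cv2.resize(b[165:240,205:320,::-1],None,fx=6.5,fy=6.5,interpolation=cv2.INTER_CUBIC))
d=cc((h[:,:,1]<60)&(h[:,:,2]>100),(255,207))
if d is not None: print("disc",d.mean(0),len(d),ray("top",[d.mean(0)],.036).round(4))
E
python3 d.py; python3 go.py
```

```text
[[263.7 207.2]]
disc [243.85 185.75] 20 [[0.5618 0.062  0.036 ]]
t 4.45 pos [0.4943 0.1141 0.0302] yaw tool x 91.82 tilt [-0. -0. -1.] F [0.4 0.1 1.2] open 0.029623353054651358 shift mm [0. 0. 0.] j [ 0.18 -0.12  2.02 -0.    1.25  0.15]
```

View pics/c.png

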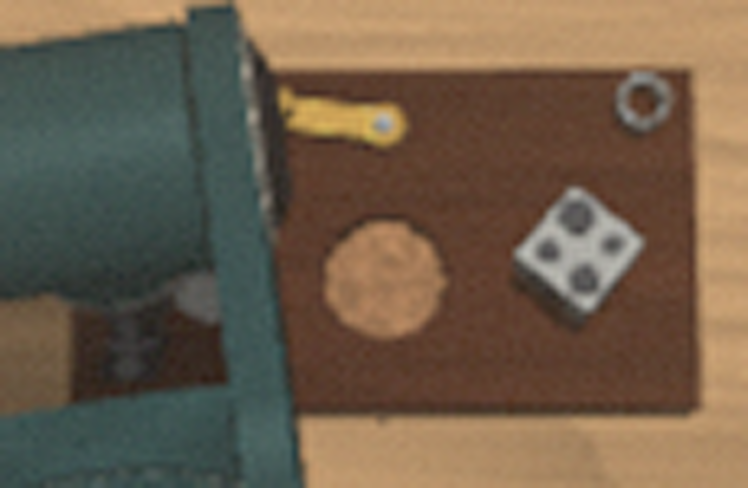

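The arm hides the disc from above, so I will check progress with the scene camera.

carry_out --increments "-6 -0.3 0 0 0 0 0.3;-6 -0.3 0 0 0 0 0.3;-6 -0.3 0 0 0 0 0.3;-6 -0.3 0 0 0 0 0.3;-6 -0.3 0 0 0 0 0.3"

```text
time: 4.95
tool_pos: [0.4937, 0.0839, 0.0303]
orientation: [0.0, 0.696, 0.718, -0.0]
wrist_force: [-0.2, 0.9, -1.6]
opening: 0.0299
finger_force: 0.5
```

carry_out --increments "-5 -0.3 0 0 0 0 0.3;-5 -0.3 0 0 0 0 0.3;-5 -0.3 0 0 0 0 0.3;-5 -0.3 0 0 0 0 0.3;0 0 0 0 0 0 0.3"

```text
time: 5.45
tool_pos: [0.4932, 0.0639, 0.0303]
orientation: [0.0, 0.696, 0.718, -0.0]
wrist_force: [0.1, 1.3, -0.4]
opening: 0.0297
finger_force: 0.0
```

```bash
python3 go.py "[.4945,.031,.03]"; cat > sc.py <<'E'
import sys
from h import *
a=shot("scene"); cv2.imwrite("pics/"+sys.argv[1],cv2.resize(a[165:240,180:320,::-1],None,fx=5.7,fy=5.7,interpolation=cv2.INTER_CUBIC))
for o in finder.silhouettes("scene","disc")[:4]:
    y,x=np.nonzero(o["region"]); print(round(o["score"],2),o["uv"],len(x),ray("scene",[o["uv"]],.033).round(4))
E
python3 sc.py s3.png
```

```text
t 5.45 pos [0.4932 0.0639 0.0303] yaw tool x 91.83 tilt [-0.  0. -1.] F [ 0.1  1.3 -0.4] open 0.029704022564718966 shift mm [-32.9   0.2   0.3] j [ 0.08 -0.15  2.04 -0.    1.25  0.05]
0.73 [334.1, 191.3] 251 [[0.4665 0.2286 0.033 ]]
0.65 [258.8, 199.0] 282 [[0.5072 0.0225 0.033 ]]
0.56 [339.4, 220.8] 311 [[0.5853 0.2268 0.033 ]]
```

View pics/s3.png

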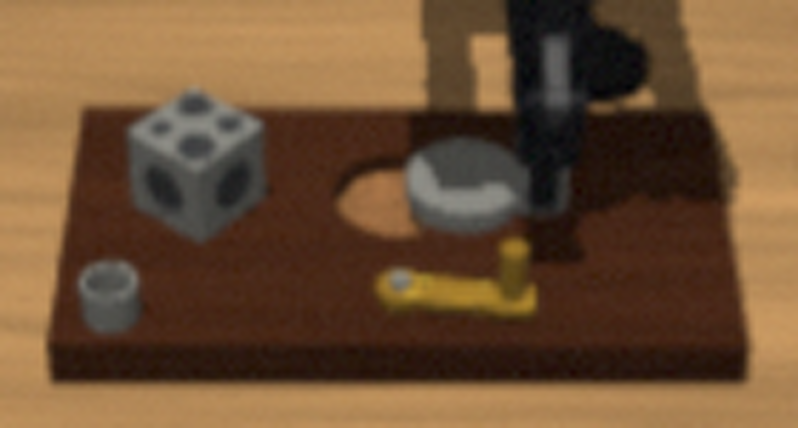

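The disc is partly over the recess and well aligned, with the fingers behind it. I'll continue slowly.

carry_out --increments "-4 0 0 0 0 0 0.3;-4 0 0 0 0 0 0.3;-4 0 0 0 0 0 0.3;-4 0 0 0 0 0 0.3;0 0 0 0 0 0 0.3"

```text
time: 6.05
tool_pos: [0.4938, 0.048, 0.0303]
orientation: [0.0, 0.696, 0.718, -0.0]
wrist_force: [-0.1, 0.4, 0.4]
opening: 0.0299
finger_force: 0.2
```

carry_out --increments "-3 0 0 0 0 0 0.3;-3 0 0 0 0 0 0.3;-3 0 0 0 0 0 0.3;-3 0 0 0 0 0 0.3;0 0 0 0 0 0 0.3"

```text
time: 6.55
tool_pos: [0.494, 0.036, 0.0301]
orientation: [-0.0, 0.696, 0.718, -0.0]
wrist_force: [-0.3, 0.8, 0.1]
opening: 0.03
finger_force: 0.2
```

```bash
python3 go.py "[.4945,.031,.03]"; python3 sc.py s4.png
```

```text
t 6.55 pos [0.494  0.036  0.0301] yaw tool x 91.83 tilt [-0. -0. -1.] F [-0.3  0.8  0.1] open 0.030036274997622105 shift mm [-5.1  0.3  0.1] j [ 0.02 -0.15  2.04 -0.    1.25 -0.01]
0.83 [333.8, 191.6] 246 [[0.4679 0.2276 0.033 ]]
0.82 [339.1, 219.1] 319 [[0.579  0.2269 0.033 ]]
0.67 [252.5, 198.2] 215 [[0.5045 0.0058 0.033 ]]
0.6 [281.0, 175.8] 223 [[0.4018 0.0848 0.033 ]]
```

View pics/s4.png

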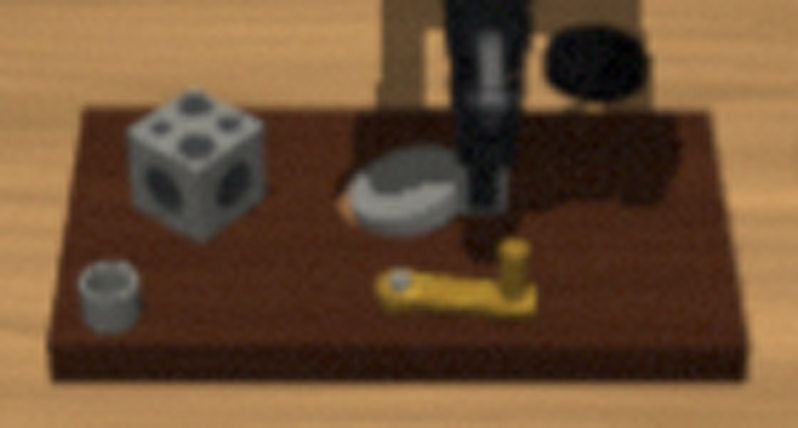

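The disc is tipped into the recess, far edge down, with a sliver of cork still showing. It needs a few more mm.

carry_out --increments "-2 0 0 0 0 0 0.3;-2 0 0 0 0 0 0.3;-1 0 0 0 0 0 0.3;-1 0 0 0 0 0 0.3;0 0 0 0 0 0 0.3"

```text
time: 7.15
tool_pos: [0.4944, 0.0303, 0.0304]
orientation: [0.0, 0.696, 0.718, 0.0]
wrist_force: [0.0, 0.5, 0.7]
opening: 0.0301
finger_force: 0.0
```

carry_out --increments "-1 0 0 0 0 0 0.3;-1 0 0 0 0 0 0.3;-1 0 0 0 0 0 0.3;0 0 0 0 0 0 0.3"

```text
time: 7.55
tool_pos: [0.4944, 0.0274, 0.0303]
orientation: [0.0, 0.696, 0.718, 0.0]
wrist_force: [-0.0, 0.1, 0.1]
opening: 0.0296
finger_force: 0.0
```

```bash
python3 go.py "[.4945,.031,.03]"; python3 sc.py s5.png
```

```text
t 7.55 pos [0.4944 0.0274 0.0303] yaw tool x 91.84 tilt [-0.  0. -1.] F [-0.   0.1  0.1] open 0.029608058894671708 shift mm [3.6 0.2 0.3] j [ 0.   -0.15  2.04 -0.    1.25 -0.03]
0.73 [338.7, 217.3] 301 [[0.5722 0.2268 0.033 ]]
0.7 [248.2, 202.4] 187 [[ 0.5221 -0.0052  0.033 ]]
0.68 [329.5, 189.8] 289 [[0.4604 0.2166 0.033 ]]
0.66 [286.1, 173.2] 246 [[0.3887 0.0999 0.033 ]]
```

View pics/s5.png

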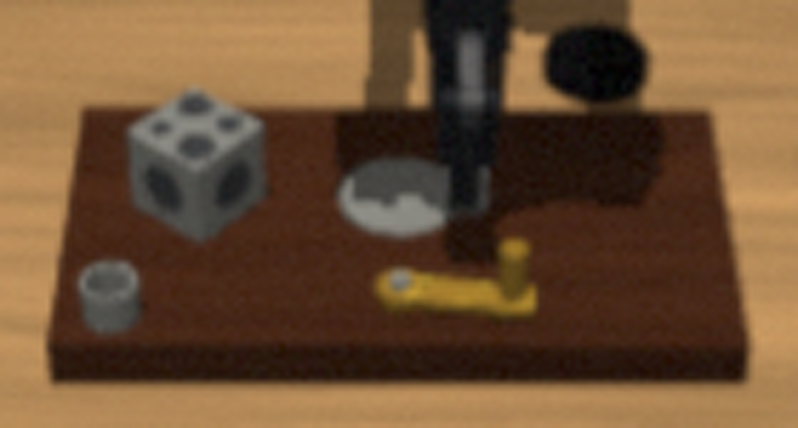

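The disc now lies flush in the recess with no side wall or cork showing. I'll lift clear and shut the fingers for the keeper.

carry_out --increments "0 0 -25 0 0 0 0.3;0 0 -30 0 0 0 0.6;0 0 -20 0 0 0 1;0 30 0 0 0 0 1;0 30 0 0 0 0 1"

```text
time: 8.15
tool_pos: [0.5555, 0.0295, 0.1066]
orientation: [0.001, 0.696, 0.718, 0.001]
wrist_force: [-0.4, -0.2, 0.4]
opening: -0.0003
finger_force: 0.0
```

carry_out --increments "10 30 0 0 0 0 1;10 25 0 0 0 0 1;0 0 0 0 0 0 1;0 0 0 0 0 0 1"

```text
time: 8.55
tool_pos: [0.6085, 0.0513, 0.1047]
orientation: [-0.0, 0.695, 0.719, -0.0]
wrist_force: [0.1, 0.1, -0.6]
opening: 0.0001
finger_force: 0.0
```

```bash
python3 - <<'E'
from h import *
top=ray("scene",[(180+(514.5)/5.7-.5,165+(246)/5.7-.5)],.061)[0]; print("post",top)
p=np.array([.5705,-.0015]); d=top[:2]-p; y=.0275
c,s=np.cos(y),np.sin(y); l=np.array([c*d[0]+s*d[1],-s*d[0]+c*d[1]])
print("r",np.linalg.norm(d),"theta",np.arctan2(l[1],-l[0]))
E
python3 go.py "[.608,.048,.044]"; python3 sc.py s6.png
```

```text
post [0.57320663 0.04969721 0.061     ]
r 0.05126870488897577 theta 1.6511138344474068
t 8.55 pos [0.6085 0.0513 0.1047] yaw tool x 91.87 tilt [-0.    -0.001 -1.   ] F [ 0.1  0.1 -0.6] open 7.44513827791854e-05 shift mm [-3.3 -0.6 60.7] j [ 0.04  0.04  1.73 -0.    1.37  0.01]
0.8 [330.8, 190.4] 256 [[0.4629 0.2199 0.033 ]]
0.77 [339.5, 218.1] 277 [[0.5752 0.2284 0.033 ]]
0.6 [288.4, 172.8] 159 [[0.3865 0.1067 0.033 ]]
0.54 [248.2, 199.2] 222 [[ 0.5091 -0.0055  0.033 ]]
```

View pics/s6.png

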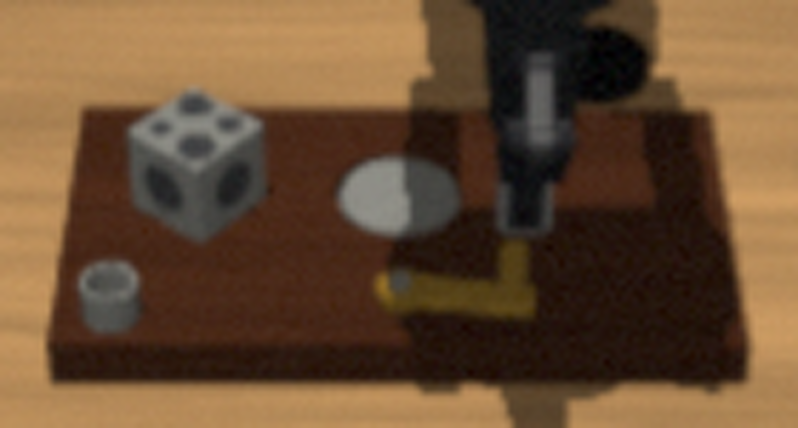

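The disc is a full ellipse, flush with the wood. The post is at about (0.573, 0.050) and θ ≈ 1.65, with the shut fingers hovering beyond it. Next I descend and push toward -x.

carry_out --increments "-2 0 20 0 0 0 1;0 0 20 0 0 0 1;0 0 15 0 0 0 1;0 0 6 0 0 0 1;0 0 0 0 0 0 1"

```text
time: 9.15
tool_pos: [0.6083, 0.0491, 0.0438]
orientation: [-0.0, 0.696, 0.718, -0.0]
wrist_force: [0.3, -0.5, -0.1]
opening: -0.0
finger_force: 0.0
```

carry_out --increments "0 -4 0 0 0 0 1;0 -4 0 0 0 0 1;0 -4 0 0 0 0 1;0 -4 0 0 0 0 1;0 -3 0 0 0 0 1"

```text
time: 9.65
tool_pos: [0.5895, 0.0486, 0.0446]
orientation: [0.0, 0.696, 0.718, 0.0]
wrist_force: [0.9, 0.4, 1.3]
opening: -0.0002
finger_force: 0.4
```

```bash
python3 go.py "[.5891,.0490,.044]"
```

```text
t 9.65 pos [0.5895 0.0486 0.0446] yaw tool x 91.85 tilt [ 0.     0.001 -1.   ] F [0.9 0.4 1.3] open -0.00018350359979765472 shift mm [ 0.4 -0.4  0.6] j [0.04 0.05 1.82 0.   1.27 0.01]
```

Contact is made. Next is an arc about the pivot, with the fingers turning along with it.

carry_out --increments "2.3 -7.2 0 0 0 -8 1;2.3 -7.2 0 0 0 -8 1;2.3 -7.2 0 0 0 -8 1;2.3 -7.2 0 0 0 -8 1;2.3 -7.2 0 0 0 -8 1"

```text
time: 10.15
tool_pos: [0.5523, 0.0487, 0.0444]
orientation: [0.0, 0.405, 0.914, 0.0]
wrist_force: [0.1, 1.1, 1.3]
opening: 0.0002
finger_force: 0.5
```

```bash
python3 - <<'E'
import numpy as np
a=np.radians(1.6+40); p=np.array([.5705,-.0015])
print(p+50e-3*np.array([-np.sin(a),np.cos(a)])+20e-3*np.array([np.cos(a),np.sin(a)]))
E
python3 go.py; python3 sc.py s7.png
```

```text
[0.55225965 0.04916843]
t 10.15 pos [0.5523 0.0487 0.0444] yaw tool x 132.19 tilt [ 0.  0. -1.] F [0.1 1.1 1.3] open 0.00023295266196909513 shift mm [0. 0. 0.] j [ 0.04 -0.03  1.9   0.    1.27 -0.69]
0.81 [247.9, 198.9] 223 [[ 0.5079 -0.0064  0.033 ]]
0.64 [287.4, 176.2] 88 [[0.403 0.103 0.033]]
0.59 [339.3, 221.3] 299 [[0.5872 0.2263 0.033 ]]
0.52 [331.8, 189.1] 246 [[0.457  0.2234 0.033 ]]
```

View pics/s7.png

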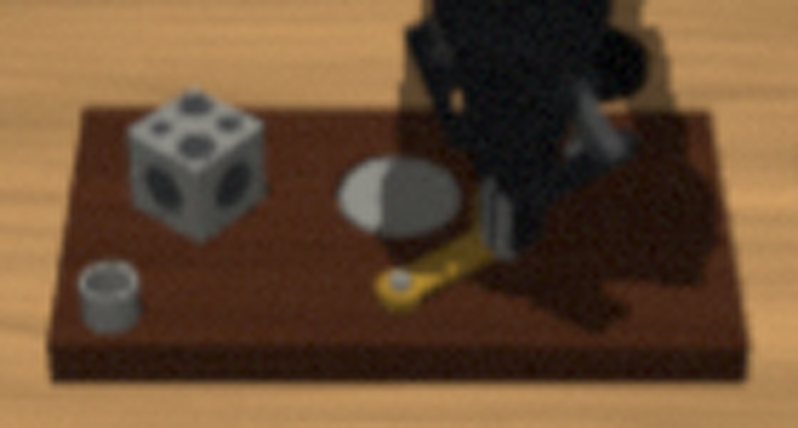

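The keeper is turning ahead of the fingers, at roughly 40° of travel, and the disc is still flush. I'll carry on to the stop; no picture views remain, so from here I go by numbers.

carry_out --increments "2.3 -7.2 0 0 0 -8 1;2.3 -7.2 0 0 0 -8 1;2.3 -7.2 0 0 0 -8 1;2.3 -7.2 0 0 0 -8 1;2.3 -7.2 0 0 0 -8 1"

```text
time: 10.75
tool_pos: [0.5245, 0.0245, 0.0445]
orientation: [0.0, 0.071, 0.998, 0.0]
wrist_force: [1.3, 1.3, 0.8]
opening: -0.0003
finger_force: 0.4
```

carry_out --increments "1.3 -4.5 0 0 0 -5 1;1.3 -4.2 0 0 0 -4.8 1;0 0 0 0 0 0 1"

```text
time: 11.05
tool_pos: [0.5211, 0.0174, 0.0445]
orientation: [0.0, -0.013, 1.0, 0.002]
wrist_force: [0.1, 12.7, 0.3]
opening: 0.0002
finger_force: 6.7
```

carry_out --increments "0 -1 0 0 0 0 1;0 -1 0 0 0 0 1;0 -1 0 0 0 0 1;0 0 0 0 0 0 1"

```text
time: 11.45
tool_pos: [0.5212, 0.0164, 0.0445]
orientation: [0.0, -0.012, 1.0, 0.003]
wrist_force: [-0.8, 30.3, 1.6]
opening: -0.0002
finger_force: 15.6
```

```bash
python3 go.py "[.521,.0171,.044]"
```

```text
t 11.45 pos [0.5212 0.0164 0.0445] yaw tool x -178.62 tilt [-0.     0.006 -1.   ] F [-0.8 30.3  1.6] open -0.00016634632513699848 shift mm [0.2 0.7 0.5] j [-0.02 -0.1   1.97  0.01  1.27 -1.62]
```

The force rises sharply to 30 N exactly where home should be, so the keeper is against its stop. I'll back off, lift and retreat.

carry_out --increments "0 3 0 0 0 0 1;0 8 0 0 0 0 1;0 10 0 0 0 0 1;0 0 -30 0 0 0 1;0 0 -40 0 0 0 1"

```text
time: 11.95
tool_pos: [0.5194, 0.0348, 0.1134]
orientation: [-0.002, -0.014, 1.0, -0.0]
wrist_force: [0.7, -0.1, 0.2]
opening: 0.0004
finger_force: 0.0
```

carry_out --increments "0 25 -40 0 0 0 1;0 45 -30 0 0 0 1;0 45 0 0 0 0 1;0 45 0 0 0 0 1;0 45 0 0 0 0 1"

```text
time: 12.45
tool_pos: [0.5142, 0.2379, 0.1824]
orientation: [0.0, -0.013, 1.0, 0.0]
wrist_force: [0.5, -0.7, 0.9]
opening: -0.0002
finger_force: 0.0
```

carry_out --increments "0 45 0 0 0 0 1;0 45 0 0 0 0 1;0 45 0 0 0 0 1;0 20 0 0 0 0 1;0 0 0 0 0 0 1"

```text
time: 12.95
tool_pos: [0.5094, 0.3932, 0.1814]
orientation: [-0.0, -0.015, 1.0, -0.0]
wrist_force: [0.8, -0.1, 0.3]
opening: -0.0
finger_force: 0.0
```

```bash
python3 go.py; python3 - <<'E'
from m import *
b=shot("top"); cc,h,box=meas(b)
g=(h[:,:,1]>105)&(h[:,:,2]>125)&(h[:,:,0]>16)
sub=np.zeros_like(g); sub[178:226,224:304]=1
p=np.argwhere(g&sub)[:,::-1]; L,n=label(g&sub)
for i in range(1,n+1):
    q=np.argwhere(L==i)[:,::-1]
    if len(q)>12:
        w=ray("top",q,.033)[:,:2]; m=w.mean(0); v=np.linalg.svd(w-m)[2][0]; print("brass",len(q),m.round(4),"axis deg",np.degrees(np.arctan2(v[1],v[0])).round(1),w.min(0).round(3),w.max(0).round(3))
d=(h[:,:,1]<75)&(h[:,:,2]>100)&sub; L,n=label(d)
for i in range(1,n+1):
    q=np.argwhere(L==i)[:,::-1]
    if len(q)>12: w=ray("top",q,.024); print("grey",len(q),w.mean(0).round(4),w.min(0).round(3),w.max(0).round(3))
E
```

```text
t 12.95 pos [0.5094 0.3932 0.1814] yaw tool x -178.3 tilt [ 0.001 -0.    -1.   ] F [ 0.8 -0.1  0.3] open -1.808078509651581e-05 shift mm [0. 0. 0.] j [ 0.62  0.07  1.58  0.    1.5  -0.98]
brass 104 [ 0.5473 -0.002 ] axis deg -178.3 [ 0.511 -0.012] [0.58  0.007]
grey 15 [ 0.5846 -0.1227  0.024 ] [ 0.575 -0.129  0.024] [ 0.595 -0.119  0.024]
grey 198 [ 0.512  -0.1005  0.024 ] [ 0.483 -0.13   0.024] [ 0.541 -0.069  0.024]
grey 237 [ 0.4953 -0.003   0.024 ] [ 0.47  -0.03   0.024] [0.523 0.025 0.024]
```

```bash
python3 -c "
from h import *
print(order.close_job())"
```

```text
the job is handed in; nothing more can be done
None
```

I handed the job in at about 13 s: the disc lies flush in the recess, the keeper arm was pushed against its stop over it (top-camera angle within about 0.1° of home), and the hand is clear; I noticed nothing else disturbed, but did not re-measure the other things.

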